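# Click the deck board into the draining tray

## Task

Fit the loose blue deck board into the white draining tray: holding it at an angle, set its tongue down into the groove of the dark steel rail and slide it gently under the lip until it meets the back, then draw it back the few millimetres to where its channel sits over the rail's ridge and lower the board flat so that the joint locks, with its other edge resting on the grey bearer. Do not press hard on the tray or let the board drop, leave the other things where they are, and let go of the board.

Things in the scene. Friction and masses are not known exactly. Their poses are not given: they have to be found in the camera images.
- tray: White draining tray fixed to the bench, 221 x 180 mm. Origin on the bench, below where the seated board's rib middle belongs (rail at nominal). z up; x from the dark steel rail (-x side, along y, 152 mm long) over the gap to the grey bearer (top z 30, x 52 to 86 mm). Side walls: inner faces y +-77, top z 44. A seated board_grip is at (0, 0, 62) mm. All parts rigid.
- groove (a point): Nominal point on the tray: middle of the groove floor, where the back wall rises (tray x -101, y 0, z 30 mm); axes as the tray's. The real rail is clamped anywhere within 8 mm of nominal to +x or -x, new each time and NOT in this reading: find the back wall by feel. The groove opens to +x. A lip overhangs it the first 8 mm in front of the wall, underside 11.5 mm above the floor, top 16 mm.
- ridge (a point): Nominal point on the tray: middle of the top of the rail's locking ridge (tray x -59.5, y 0, z 34.5 mm); it shifts with the rail. The ridge is 4 mm thick in x, 4.5 mm high above the groove floor, along the whole rail. Lip edge to ridge: the groove is open from above for 31.5 mm. A locked board has this ridge in its underside channel with 2.5 mm play either way.
- board: Loose blue deck board, about 0.35 kg. Origin on the underside below the rib; x away from the tongue, z out of the top. Board proper x -55 to 70 mm, y +-70, 16 mm thick. Tongue x -96 to -64, 9 mm thick, underside level with the board's; a neck (6 to 9 mm above the underside) joins it over a channel x -64 to -55. Balance point within 5 mm of the rib.
- board_grip (a point): Centre of the yellow upright grip rib on top of the blue board, axes as the board's: rib 12 mm thick in x, 64 mm long in y, 32 mm high. This point is 32 mm above the board's underside, 16 mm above its top face and 16 mm below the rib's top.
- board_tip (a point): Middle of the lower leading edge of the tongue (board x -96, y 0, underside). Pushed in flat, the tongue jams between lip and ridge; tilted 10 to 16 degrees (bearer edge up; steeper, the lip stops it short) it slides on to the back wall. From the wall draw it back so that, flat, this edge is 5 mm from the wall (+-2.5), ridge below the channel, and lower. Locked: tray x -96 nominal, z 30.
- flask_large: Bystander, loose: round-bottomed amber flask (sphere 136 mm across, about 210 mm tall) with a green cap, on a cork ring; origin at the centre of its underside.
- flask_small: Bystander, loose: smaller round-bottomed amber flask (sphere 112 mm across, about 185 mm tall), green cap, on a cork ring; origin at the centre of its underside.
- wash_bottle: Bystander, loose: white bottle, 52 mm across, 120 mm tall, red cap; origin at the centre of its underside.
- tape_roll: Bystander, loose: blue tape roll lying flat, 68 mm across, 24 mm high; origin at the centre of its underside.
- beaker: Bystander, loose: clear cup, 70 mm across, 90 mm tall; origin at the centre of its underside.
- plain_board: Bystander, loose: plain grey board without tongue or rib, 120 x 100 x 12 mm, not part of the job; origin at the centre of its underside.
- jar: Bystander, loose: amber jar, 60 mm across, 80 mm tall; origin at the centre of its underside.
Not all that is in view belongs to the job. Leave any orange look-alike of the board alone.

How it is judged:
On the way:
1. the board, tilted by more than 9 degrees, has its tongue's leading edge down in the groove (within 6 mm of the groove floor, well behind the ridge) (angle between board_grip's own z axis and vertical above 0.157 rad and x of board_tip in the frame of tray between -0.107 and -0.082 m and z of board_tip in the frame of tray between 0.027 and 0.036 m and y of board_tip in the frame of tray between -0.012 and 0.012 m), for 0.1 s.
At the end, for the whole second after the job is handed in: The board lies flat (1 degree) in the tray, tongue locked: leading edge within 2 mm of the groove floor, within 12 mm of nominal along x; rib centre within 2 mm of its seated height and 12 mm in x and y of the tray origin; square within 3.4 degrees, at rest, let go (angle between board_grip's own z axis and vertical below 0.02 rad and x of board_tip in the frame of tray between -0.108 and -0.084 m and z of board_tip in the frame of tray between 0.028 and 0.032 m and x of board_grip in the frame of tray between -0.012 and 0.012 m and z of board_grip in the frame of tray between 0.06 and 0.0642 m and y of board_grip in the frame of tray between -0.012 and 0.012 m and angle between the x axis of board_grip and the x axis of tray, either way round below 0.06 rad and linear speed of board below 0.01 m/s and contact force between the fingers and board below 0.1 N); the robot touches nothing.
It fails at once if the board pressed or dropped on the tray or its rail with more than 35 N (contact force between board and tray above 35 N).
It fails at once if a bystander moved more than 30 mm (distance of any of flask_large, flask_small, wash_bottle, tape_roll, beaker, plain_board, jar from where it was at the start of the episode above 0.03 m).
It also fails if it takes over 58 s, if anything falls off the work surface, if the arm or the gripper's body presses on something with over 40 N, if the wrist force passes 120 N, or if a joint passes its speed limit or range.

## Robot

A 6-joint arm with a two-finger parallel gripper is mounted at the origin on the work surface. World frame = base frame: x ahead of the robot, y to its left, z up, the work surface at z = 0. Lengths are in m, angles in rad, forces in N, time in s.
With the tool pointing down it reaches from about 0.375 to 0.75 m from the base axis. Payload 9 kg.
Tool frame: the origin (TCP) lies between the finger pads; the fingertips stand bot.tip_extent ahead of it and the grasp point (between the pads) lies 2 mm behind it (bot.tip_extent is the distance from the TCP to the fingertips, in m); z points along the fingers, y is the direction in which the jaws open and shut (so a half turn about z gives the same grasp; the last joint's range is limited). The gripper opens to 85 mm and grips with 20 to 120 N. Pads are 22 mm wide; open, the fingers measure 114 mm over their backs; the gripper's body (76 mm by 85 mm) begins 54 mm behind the grasp point. The pads swing forward as they close: fully open they stand 13 mm farther back than shut.
Start: joints at [-1.563, 0.104, 0.097, 1.564, 0, 1.353], TCP at [0.134, -0.585, 0.248] pointing down, gripper open.
Joint ranges: [-2.99, 2.99], [-0.84, 1.86], [-1.1, 1.16], [-1.84, 2.11], [-1.51, 1.56], [-3.14, 3.14]. Speed limits (rad/s): [2.22, 2.22, 2.57, 3.14, 3.14, 3.14].

## Interface

Orientations are given as a unit quaternion [w, x, y, z].
In Python, from plant import bot, status, cams gives the robot as it stands. Calls block until the motion is done:
- bot.move_pose(position, orientation): joint-space move of the TCP to a pose.
- bot.servo_line(position, frame=None, speed=0.15): straight line of the TCP; frame=None keeps the orientation; speed is the mean speed in m/s.
- bot.goto_joints(angles): joint-space move.
- bot.gripper_to(opening, grip_force=None): finger opening in m; grip_force is the grip in N (None keeps the last); returns when the fingers have stopped.
- bot.pause(seconds).
- bot.ik(position, orientation): joint angles nearest the present ones, or None.
- status.observe(): the state.
- cams.read_camera(name): name is "side" or "top"; returns the picture (384x512x3 uint8, red, green, blue); there is no depth.
- cams.camera_params(name): a dict with "mtx" (3x3 intrinsics, pixels), "dist" ([k1, k2, p1, p2, k3] as OpenCV has them; the pictures are not rectified), "R" (3x3) and "t" (3): a world point X has camera coordinates R X + t. Camera axes: x right, y down, z forward; pixel columns grow to the right and rows downward; lengths in m; the calibration is good to about 2 mm. A picture is of the moment at which its call begins. camera_params takes no time and is no camera call.
A pose or a line that the arm cannot do raises bot.IKError and nothing moves.
- bot.hand_in(): hands the job in, once; it reports no verdict.
The state is a dict: "time": time; "qpos": joint angles; "qvel": joint speeds; "effort": joint torques, N m; "tcp_pos": TCP position; "ee_rot": TCP orientation; "wrist_force": force on the tool from outside, world axes, zero at the start; "ft_torque": the same for the moment, N m; "width": finger opening in m.
Only numpy, scipy, OpenCV 4.12 (cv2) and the standard library are available. Lean on these libraries where they do the work, as an engineer would, in place of code of your own. Each camera call takes 0.05 s, during which the arm holds its last target. There are 200 camera calls.

## Working session

There is one attempt and no reset: what is moved stays moved. The work goes in short steps, each a Python script; the robot and the scene stay as the last script left them, time stands still between calls to the robot, and variables do not carry over. Pictures are saved under pics/ and viewed, about 8 in all and at most 12, crops included, and the job is handed in when it is done.

```bash
mkdir -p pics; ls
python3 - <<'E'
from plant import bot,status,cams
import cv2,numpy as np
for n in("top","side"):
    im=cams.read_camera(n); cv2.imwrite(f"pics/{n}0.png",im[...,::-1])
    p=cams.camera_params(n); print(n,{k:np.round(v,4).tolist() for k,v in p.items()})
a=[cv2.imread(f"pics/{n}0.png") for n in("top","side")]
print(bot.tip_extent,status.observe())
for n,i in zip(("top","side"),a): cv2.imwrite(f"pics/{n}0b.png",cv2.resize(i,(768,576),interpolation=cv2.INTER_CUBIC))
E
```

```text
pics
top {'mtx': [[358.9191, 0.0, 254.8257], [0.0, 358.9191, 188.6199], [0.0, 0.0, 1.0]], 'dist': [-0.0394, 0.0, 0.0, 0.0, 0.0], 'R': [[-0.0209, -0.9997, -0.0105], [-0.998, 0.0215, -0.0594], [0.0596, 0.0092, -0.9982]], 't': [-0.0446, 0.5028, 1.155]}
side {'mtx': [[479.4688, 0.0, 253.1659], [0.0, 479.4688, 193.7079], [0.0, 0.0, 1.0]], 'dist': [0.0395, 0.0, 0.0, 0.0, 0.0], 'R': [[-0.6933, -0.7206, 0.0083], [-0.4426, 0.4167, -0.794], [0.5687, -0.5542, -0.6078]], 't': [0.3147, 0.3075, 1.5277]}
0.017 {'time': 0.1, 'qpos': array([-1.56276158e+00,  1.04668622e-01,  9.65446496e-02,  1.56387862e+00,
        1.60106122e-05,  1.35311022e+00]), 'qvel': array([ 6.07392660e-05, -3.24074302e-03,  1.58784040e-03,  1.48200968e-04,
        3.40556962e-04, -1.40537713e-03]), 'effort': array([ 5.58252083e-03, -5.58207107e+01,  5.04720819e+01,  1.30472600e-02,
       -3.47577225e-04,  2.24934064e-05]), 'tcp_pos': array([ 0.13430515, -0.58449729,  0.24758175]), 'ee_rot': array([-5.98985596e-04,  9.93637839e-01,  1.12620961e-01,  7.10695643e-05]), 'wrist_force': array([0.51298375, 0.10653595, 1.27058782]), 'ft_torque': array([-0.03011259,  0.01316125,  0.00513625]), 'width': 0.08548207377605574}
```

View pics/top0b.png

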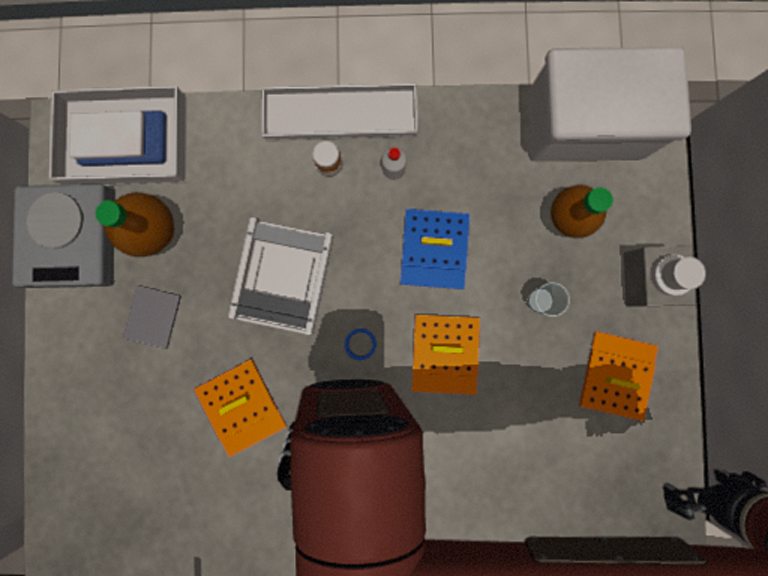

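View pics/side0b.png

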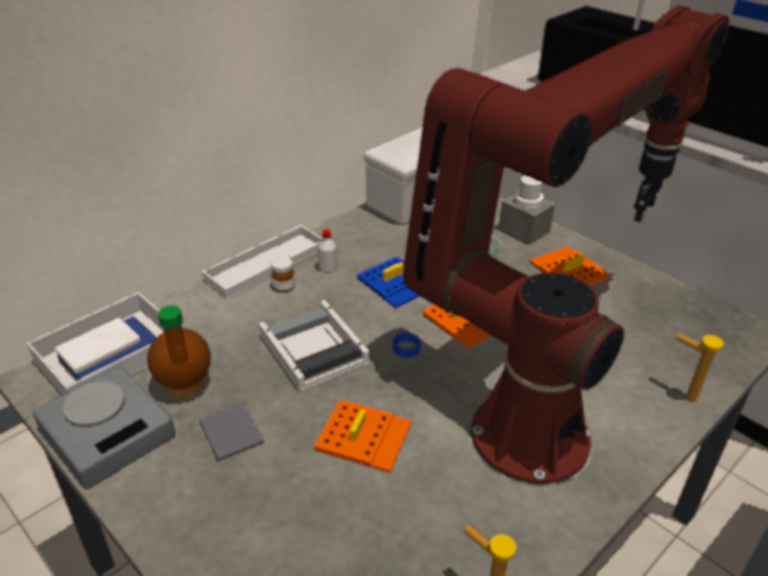

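The top view shows one blue board with a yellow rib (437,241 in the 1.5x picture), its tongue toward the robot. The orange look-alikes are at (447,352), (240,405) and (620,375). The other blue items are the tape roll (360,345) and something in a bin (120,140). Only (437,248) fits. The white tray is at (280,275), with the dark rail on the robot side and the grey bearer on the far side. I'll confirm both in an enlarged crop.

Run:
```python
import cv2,numpy as np
i=cv2.imread("pics/top0.png")
t=cv2.resize(i[138:228,148:226],None,fx=6,fy=6,interpolation=cv2.INTER_CUBIC)
b=cv2.resize(i[138:228,262:316],None,fx=6,fy=6,interpolation=cv2.INTER_CUBIC)
cv2.imwrite("pics/crop.png",np.hstack([t,b])); print(t.shape,b.shape)
```

```text
(540, 468, 3) (540, 324, 3)
```

View pics/crop.png

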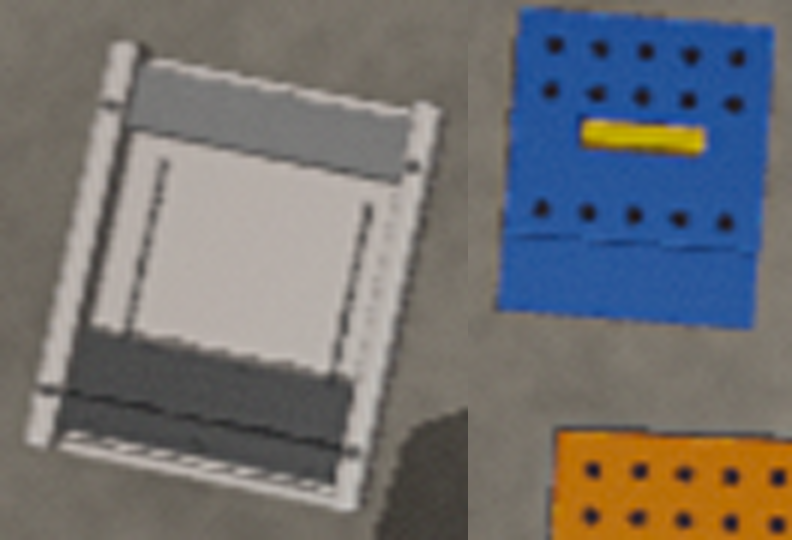

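The crop confirms the blue board: yellow rib, with the tongue at its lower edge (499,310)-(754,328). In the tray, the bearer's near edge runs (130,130)-(402,183) and the lip edge is the dark line (45,390)-(350,453). Next I fit both poses.

```bash
cat > h.py <<'E'
import numpy as np, cv2
from scipy.optimize import least_squares
from scipy.spatial.transform import Rotation as Ro
from plant import bot,status,cams
P={n:cams.camera_params(n) for n in("top","side")}
def proj(n,X):
    p=P[n]; return cv2.projectPoints(np.atleast_2d(X).astype(float),cv2.Rodrigues(np.array(p["R"]))[0],np.array(p["t"],float),np.array(p["mtx"]),np.array(p["dist"]))[0][:,0]
def plane(n,uv,z):
    p=P[n]; u=cv2.undistortPoints(np.array(uv,float).reshape(-1,1,2),np.array(p["mtx"]),np.array(p["dist"]))[:,0]
    R=np.array(p["R"]); C=-R.T@np.array(p["t"]); d=np.c_[u,np.ones(len(u))]@R
    return C+d*((np.broadcast_to(z,len(u))-C[2])/d[:,2])[:,None]
def to2(v,X): # world -> 2D frame (x,y,yaw)
    c,s=np.cos(v[2]),np.sin(v[2]); d=X[:,:2]-v[:2]; return np.c_[c*d[:,0]+s*d[:,1],-s*d[:,0]+c*d[:,1]]
E
python3 - <<'E'
from h import *
cT=lambda a:np.array(a,float)/6+[148-.42,138-.42]
cB=lambda a:(np.array(a,float)-[468,0])/6+[262-.42,138-.42]
# board
px=cB([(519,8),(775,25),(499,310),(754,328),(583,120),(706,130),(704,154),(582,143)])
bo=np.array([(70,70,16),(70,-70,16),(-96,70,9),(-96,-70,9),(6,32,48),(6,-32,48),(-6,-32,48),(-6,32,48)])/1e3
W=plane("top",px,bo[:,2])
r=least_squares(lambda v:(to2(v,W)-bo[:,:2]).ravel(),[.6,-.1,0]); print("board",r.x); print(np.round(1e3*r.fun.reshape(-1,2),1).tolist())
# tray: (px, z, axis, value)
L=[]
def add(pts,z,ax,val): 
    for w in plane("top",cT(pts),z): L.append((w,ax,val))
add([(140,45),(53,446)],.044,1,.077); add([(112,40),(27,440)],.044,1,.090)
add([(412,102),(333,490)],.044,1,-.077); add([(441,108),(355,510)],.044,1,-.090)
add([(132,130),(400,183)],.030,0,.052); add([(150,64),(408,114)],.030,0,.086)
Wt=np.array([l[0] for l in L]); ax=[l[1] for l in L]; val=np.array([l[2] for l in L])
r=least_squares(lambda v:to2(v,Wt)[np.arange(len(ax)),ax]-val,[.55,.15,0]); t=r.x; print("tray",t,np.round(1e3*r.fun,1))
for nm,pts,z in [("lip/dark line",[(62,392),(345,452)],.046),("rail front",[(92,328),(350,378)],.034),("rail back",[(62,432),(335,486)],.046),("wall ends",[(27,440),(355,510),(112,40),(441,108)],.044)]:
    print(nm,np.round(1e3*to2(t,plane("top",cT(pts),z)),1).tolist())
# side check overlay
v=cv2.resize(cv2.imread("pics/side0.png"),None,fx=2,fy=2)
def w(v,X):X=np.array(X)/1e3;c,s=np.cos(v[2]),np.sin(v[2]);return np.c_[v[0]+c*X[:,0]-s*X[:,1],v[1]+s*X[:,0]+c*X[:,1],X[:,2]]
b=least_squares(lambda v:(to2(v,W)-bo[:,:2]).ravel(),[.6,-.1,0]).x
for vv,pp in((b,[(70,70,16),(70,-70,16),(-96,70,9),(0,32,48),(0,-32,48)]),(t,[(52,77,30),(52,-77,30),(86,0,30),(0,77,44),(0,-77,44),(0,-90,44),(0,90,44)])):
    for q in proj("side",w(vv,pp)): cv2.circle(v,tuple(np.round(q*2+.5).astype(int)),1,(0,0,255),-1)
cv2.imwrite("pics/ov.png",cv2.resize(v[310:530,320:620],None,fx=2.6,fy=2.6,interpolation=cv2.INTER_CUBIC))
E
```

```text
board [ 0.58772288 -0.17212124 -0.09215509]
[[0.2, 0.1], [0.6, -0.1], [0.6, -0.5], [0.6, 0.2], [0.1, 0.8], [-0.6, -0.6], [-1.4, -0.3], [-0.1, 0.5]]
tray [ 0.53731524  0.15887786 -0.21860521] [-2.1 -1.7  0.4 -0.3  2.2  1.4 -0.7  0.8 -1.7 -1.6  1.5  1.9]
lip/dark line [[-95.2, 76.1], [-96.5, -78.1]]
rail front [[-58.8, 70.8], [-57.8, -70.9]]
rail back [[-115.9, 71.6], [-115.1, -76.5]]
wall ends [[-123.8, 89.7], [-125.4, -89.2], [94.5, 90.4], [92.7, -90.7]]
```

View pics/ov.png

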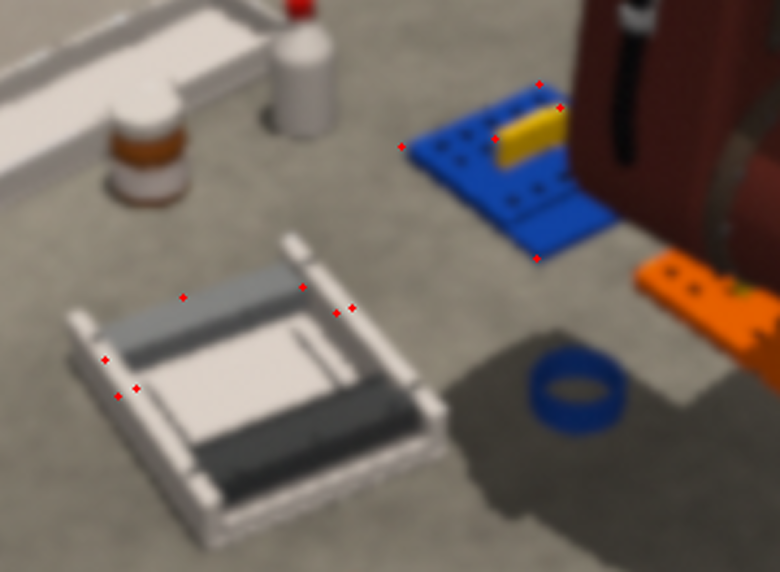

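The side-view overlay agrees within about 2-3 mm for both board and tray. The rail shift looks like roughly -2 mm by eye, to be found by feel. Next is the grasp.

```bash
cat >> h.py <<'E'
B=np.array([.5877,-.1721,-.0922]); T=np.array([.5373,.1589,-.2186])
def bq(yaw,th,sg): # tool quaternion (wxyz) for board yaw, tilt (x end up)
    R=(Ro.from_euler('z',yaw)*Ro.from_euler('y',-th)).as_matrix()
    z=-R[:,2]; y=sg*R[:,0]; q=Ro.from_matrix(np.c_[np.cross(y,z),y,z]).as_quat(); return q[[3,0,1,2]]
E
python3 - <<'E'
from h import *
for sg in(1,-1):
    for nm,p,q in(("pick",[B[0],B[1],.037],bq(B[2],0,sg)),("tray",[T[0]-.01,T[1],.09],bq(T[2],.23,sg)),("flat",[T[0],T[1],.067],bq(T[2],0,sg))):
        j=bot.ik(p,q); print(sg,nm,None if j is None else np.round(j,2))
E
```

```text
1 pick [-0.5   0.21 -0.17  1.19  0.    1.16]
1 tray [ 0.09 -0.28 -0.57  1.06 -0.07  1.87]
1 flat [ 0.05  0.03 -0.31  1.23  0.    1.84]
-1 pick [-0.5   0.21 -0.17  1.19  0.   -1.98]
-1 tray [ 0.09 -0.28 -0.57  1.06 -0.07 -1.27]
-1 flat [ 0.05  0.03 -0.31  1.23  0.   -1.3 ]
```

Run:
```python
from h import *
q=bq(B[2],0,1)
s=status.observe()
bot.servo_line([s["tcp_pos"][0],s["tcp_pos"][1],.33],speed=.25)
bot.move_pose([B[0],B[1],.2],q)
bot.gripper_to(.05)
bot.servo_line([B[0],B[1],.06],speed=.15)
im=cams.read_camera("side"); 
bot.servo_line([B[0],B[1],.038],speed=.03)
print(status.observe()["wrist_force"],status.observe()["width"])
bot.gripper_to(0.0,60)
s=status.observe(); print(s["time"],s["tcp_pos"],s["wrist_force"],s["ft_torque"],s["width"])
a=cams.read_camera("top"); b=cams.read_camera("side")
cv2.imwrite("pics/g.png",np.hstack([cv2.resize(a[110:240,230:360],(400,400)),cv2.resize(b[120:250,200:330],(400,400))])[...,::-1])
```

```text
[0.82549497 0.40787214 1.37722008] 0.04998256931174797
5.7083 [ 0.58800345 -0.17224157  0.03843459] [0.68343833 0.98849065 2.98604421] [ 0.05132871  0.01950897 -0.01525509] 0.010882374296069025
```

View pics/g.png

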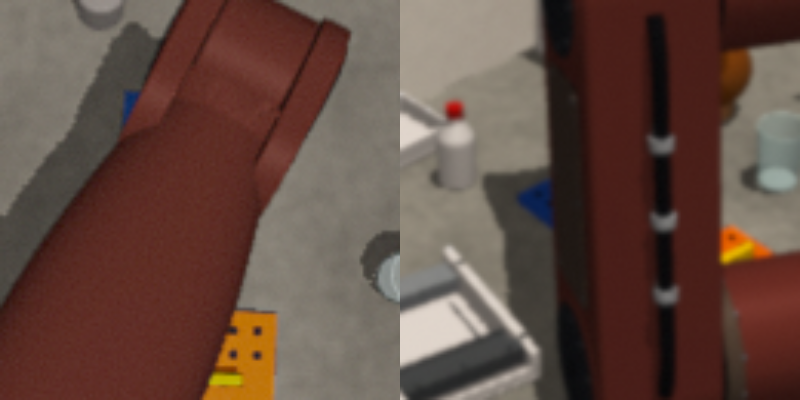

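```bash
cat >> h.py <<'E'
def tcp(xt,zt,th,y=0.,H=.0384):
    """TCP world pose + quat for tip at tray (xt,y,zt), tilt th"""
    c,s=np.cos(th),np.sin(th); p=Ro.from_euler('z',T[2]).apply([xt+.096*c-H*s,y,zt+.096*s+H*c])
    return p+[T[0],T[1],0],bq(T[2],th,1)
def F():
    f=np.mean([(bot.pause(.02),status.observe()["wrist_force"])[1] for _ in range(3)],0)
    return Ro.from_euler('z',-T[2]).apply(f)  # tray axes
TH=.227
E
python3 - <<'E'
from h import *
s=status.observe(); p=s["tcp_pos"]
bot.servo_line([p[0],p[1],.17],speed=.12)
print(F(),status.observe()["width"])
P0,q=tcp(-.077,.09,TH)
bot.move_pose(P0,q); bot.pause(.3)
print(status.observe()["time"],F(),status.observe()["ft_torque"],status.observe()["width"])
a=cams.read_camera("top"); b=cams.read_camera("side")
cv2.imwrite("pics/h.png",np.hstack([cv2.resize(a[120:250,130:260],(400,400)),cv2.resize(b[160:270,160:270],(400,400))])[...,::-1])
E
```

```text
[-5.56427799e-04  3.96257560e-01 -3.86514910e+00] 0.011317878861375148
8.6667 [ 0.19185802 -0.10228835 -4.85507657] [0.09514948 0.37793747 0.02981089] 0.011107422472264282
```

View pics/h.png

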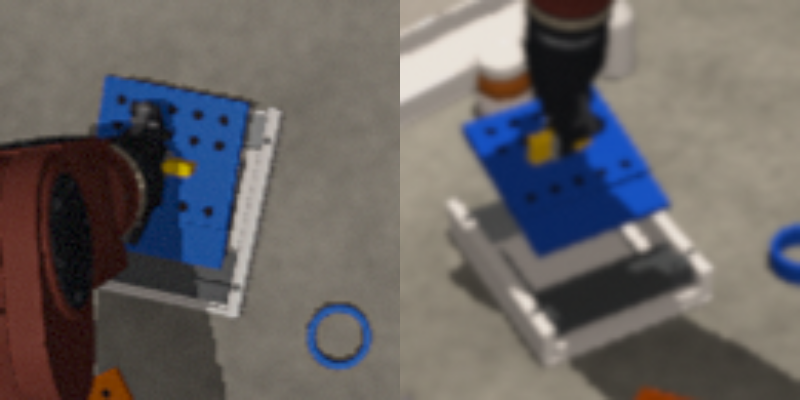

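The board is held tilted above the tray. Its visible side-view corners in the crop are at (540,255), (668,207) and (463,127). I'll compare these with the prediction and then descend by feel.

```bash
cat > d.py <<'E'
from h import *
c,s=np.cos(TH),np.sin(TH)
def bw(X,xt,zt):
    X=np.array(X)/1e3; X=X+[.096,0,0]; Y=np.c_[xt+X[:,0]*c-X[:,2]*s,X[:,1],zt+X[:,0]*s+X[:,2]*c]
    return Ro.from_euler('z',T[2]).apply(Y)+[T[0],T[1],0]
q=proj("side",bw([(-96,70,0),(-96,70,9),(-96,-70,9),(70,70,16)],-.077,.09)); print("side crop pred",np.round((q+.5-[160,160])*400/110+[400,0],0).tolist())
q=proj("top",bw([(70,70,16),(70,-70,16),(-96,-70,9)],-.077,.09)); print("top crop pred",np.round((q+.5-[130,120])*400/130,0).tolist())
E
python3 d.py
```

```text
side crop pred [[533.0, 261.0], [534.0, 256.0], [667.0, 205.0], [458.0, 126.0]]
top crop pred [[104.0, 75.0], [247.0, 103.0], [220.0, 269.0]]
```

The prediction matches the picture within about 1 px. Now the descent, by feel.

Run:
```python
from h import *
go=lambda x,z,th,v:(lambda a:bot.servo_line(a[0],frame=a[1],speed=v))(tcp(x,z,th))
go(-.077,.040,TH,.08); bot.pause(.2); f0=F(); print(status.observe()["time"],f0)
z=.040
while z>.0255:
    z-=.001; go(-.077,z,TH,.02); f=F()-f0; print(round(z,4),np.round(f,2),round(status.observe()["time"],2))
    if f[2]>2.5 or abs(f[0])>4: break
```

```text
9.8417 [-0.10497103 -0.19122614 -3.77169795]
0.039 [ 0.57  0.34 -0.3 ] 10.14
0.038 [ 0.08  0.7  -0.37] 10.44
0.037 [ 0.34  0.06 -0.25] 10.74
0.036 [-0.19 -0.04  0.  ] 11.04
0.035 [ 0.52  0.12 -0.31] 11.34
0.034 [ 0.64  0.22 -0.06] 11.64
0.033 [0.23 0.38 0.2 ] 11.94
0.032 [ 0.85  0.74 -0.17] 12.24
0.031 [ 0.19 -0.01  1.94] 12.54
0.03 [-0.32 -0.39  7.63] 12.84
```

Run:
```python
from h import *
go=lambda x,z,th,v:(lambda a:bot.servo_line(a[0],frame=a[1],speed=v))(tcp(x,z,th))
z=.0315
go(-.077,z,TH,.02); bot.pause(.1); f0=F(); print(f0)
go(-.084,z,TH,.02); x=-.084
while x>-.110:
    x-=.001; go(x,z,TH,.02); f=F()-f0; print(round(x,4),np.round(f,2),round(status.observe()["time"],2))
    if f[0]>5 or abs(f[2])>6: break
```

```text
[-0.36423576  0.15529017 -2.42290059]
-0.085 [ 0.51 -0.55 -1.17] 14.04
-0.086 [ 0.42  0.24 -1.3 ] 14.34
-0.087 [ 1.18 -0.44 -2.14] 14.64
-0.088 [ 0.6  -0.61 -1.57] 14.94
-0.089 [-0.2  -0.55 -1.56] 15.24
-0.09 [ 1.19  0.17 -1.42] 15.54
-0.091 [ 0.32  0.14 -1.81] 15.84
-0.092 [ 0.6  -0.11 -2.04] 16.14
-0.093 [ 0.55  0.17 -1.73] 16.44
-0.094 [ 0.22 -0.11 -1.49] 16.74
-0.095 [ 0.98 -0.44 -1.69] 17.04
-0.096 [ 0.65 -0.28 -1.52] 17.34
-0.097 [ 0.27  0.1  -1.42] 17.64
-0.098 [ 0.53 -0.16 -1.9 ] 17.94
-0.099 [ 0.06 -0.11 -2.27] 18.24
-0.1 [ 1.67 -0.14 -3.33] 18.54
-0.101 [ 2.77 -0.45 -4.45] 18.84
-0.102 [ 5.87 -0.56 -5.47] 19.14
```

Contact starts near tip x -0.0997, but fz is also negative, so the lip may be what's touching. I'll back off and repeat at 11 degrees to confirm.

Run:
```python
from h import *
go=lambda x,z,th,v:(lambda a:bot.servo_line(a[0],frame=a[1],speed=v))(tcp(x,z,th))
th=.19;z=.0312
go(-.097,.0315,TH,.02); go(-.097,.0315,th,.02); bot.pause(.1); f0=F();print(f0)
zz=.0315
while zz>.0285:
    zz-=.0005; go(-.097,zz,th,.02); f=F()-f0; print('z',round(zz,4),np.round(f,2))
    if f[2]>2: break
z=zz+.0003; go(-.097,z,th,.02); f0=F(); x=-.097
while x>-.112:
    x-=.0007; go(x,z,th,.02); f=F()-f0; print(round(x,4),np.round(f,2),round(status.observe()["time"],2))
    if f[0]>6 or abs(f[2])>8: break
s=status.observe(); print(s["tcp_pos"],tcp(x,z,th)[0])
```

```text
[ 0.02086467 -0.31955869 -3.54645951]
z 0.031 [ 0.09  0.27 -0.28]
z 0.0305 [-0.45  0.44 -0.83]
z 0.03 [-0.53  1.04 -0.21]
z 0.0295 [0.26 0.18 1.67]
z 0.029 [0.27 0.14 4.76]
-0.0977 [ 2.95 -0.3   0.06] 22.13
-0.0984 [3.26 0.45 0.82] 22.43
-0.0991 [3.35 0.66 1.25] 22.73
-0.0998 [ 3.7  -0.09  1.38] 23.03
-0.1005 [3.65 0.51 1.94] 23.33
-0.1012 [4.47 0.12 1.98] 23.63
-0.1019 [ 6.39 -0.59  0.97] 23.93
[0.5233603  0.16190731 0.08551897] [0.52277433 0.16212687 0.08513942]
```

Run:
```python
from h import *
go=lambda x,z,th,v:(lambda a:bot.servo_line(a[0],frame=a[1],speed=v))(tcp(x,z,th))
th=.19;z=.0296; go(-.1019,z,th,.02); x=-.1019
def rep():
    s=status.observe(); p=Ro.from_euler('z',-T[2]).apply(s["tcp_pos"]-[T[0],T[1],0])*1e3
    R=Ro.from_quat(s["ee_rot"][[1,2,3,0]]).as_matrix(); print(round(x,4),np.round(F(),2),np.round(p,2),'tilt',round(float(np.arccos(-R[2,2])),4),round(s["time"],2),s["ft_torque"].round(2))
rep()
for _ in range(4):
    x-=.0007; go(x,z,th,.02); rep()
    if F()[0]>14: break
a=cams.read_camera("top"); b=cams.read_camera("side")
cv2.imwrite("pics/w.png",np.hstack([cv2.resize(a[140:240,140:240],(400,400),interpolation=2),cv2.resize(b[185:275,165:255],(400,400),interpolation=2)])[...,::-1])
```

```text
-0.1019 [ 6.83 -0.92  1.3 ] [-14.35  -0.17  85.63] tilt 0.1911 24.18 [-0.38 -1.01 -0.05]
-0.1026 [ 9.2  -0.84  0.69] [-14.57  -0.21  85.89] tilt 0.1922 24.48 [-0.55 -1.54 -0.16]
-0.1033 [11.03 -1.46  0.04] [-14.74  -0.24  86.17] tilt 0.1933 24.83 [-0.71 -1.95 -0.19]
-0.104 [ 1.247e+01 -1.800e+00 -1.000e-02] [-14.94  -0.24  86.45] tilt 0.1944 25.18 [-0.82 -2.42 -0.15]
-0.1047 [14.64 -1.45 -0.69] [-15.1   -0.23  86.75] tilt 0.1955 25.53 [-0.96 -2.94 -0.16]
```

View pics/w.png

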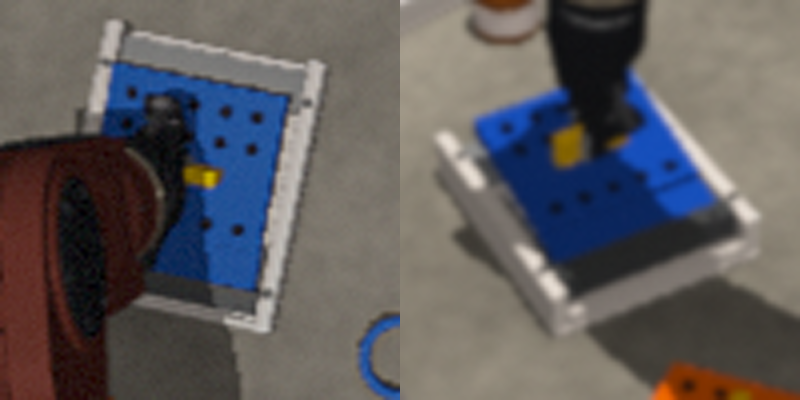

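The stiffness (0.7 mm commanded gives 0.2 mm moved) shows a hard wall. The wall is at tray x of about -103 (rail shift about -2 mm), which agrees with the picture. Next I draw back to flat tip x -98.2 and lower, pivoting on the tip.

```bash
cat > low.py <<'E'
from h import *
go=lambda x,z,th,v:(lambda a:bot.servo_line(a[0],frame=a[1],speed=v))(tcp(x,z,th))
def rep(th):
    s=status.observe(); p=Ro.from_euler('z',-T[2]).apply(s["tcp_pos"]-[T[0],T[1],0])*1e3
    R=Ro.from_quat(s["ee_rot"][[1,2,3,0]]).as_matrix(); f=F()
    tq=Ro.from_euler('z',-T[2]).apply(s["ft_torque"])
    print(round(th,3),np.round(f,2),np.round(p,2),'tilt',round(float(np.arccos(min(1,-R[2,2]))),4),round(s["time"],2),tq.round(2)); return f
E
python3 - <<'E'
from low import *
th=.19; z=.0298
go(-.100,z,th,.02); rep(th)
go(-.0982,z,th,.02); bot.pause(.1); f0=rep(th)
while th>.001:
    th=max(th-.02,0); go(-.0982,z,th,.02); f=rep(th)
    if abs(f-f0).max()>5: break
E
```

```text
0.19 [-0.45 -0.98  0.83] [-13.91  -0.15  84.9 ] tilt 0.1879 26.12 [-0.15  0.63 -0.07]
0.19 [-1.78 -0.26 -1.25] [-1.165e+01 -3.000e-02  8.521e+01] tilt 0.189 26.52 [ 0.05  0.91 -0.04]
0.17 [-0.18 -0.52 -2.43] [-9.86 -0.09 83.71] tilt 0.1701 26.82 [-0.05  0.55 -0.06]
0.15 [ 0.17  0.02 -2.53] [-8.80e+00 -3.00e-02  8.21e+01] tilt 0.1505 27.12 [ 0.01  0.36 -0.03]
0.13 [-0.4  -0.43 -2.39] [-7.950e+00 -2.000e-02  8.025e+01] tilt 0.1302 27.42 [ 0.    0.37 -0.03]
0.11 [-0.   -0.04 -3.3 ] [-6.940e+00 -4.000e-02  7.847e+01] tilt 0.1103 27.72 [ 0.04  0.31 -0.01]
0.09 [-0.28 -0.03 -2.8 ] [-6.010e+00 -3.000e-02  7.662e+01] tilt 0.0902 28.02 [ 0.01  0.28 -0.01]
0.07 [-0.28 -0.02 -2.34] [-5.060e+00 -4.000e-02  7.479e+01] tilt 0.0703 28.32 [ 0.01  0.31 -0.03]
0.05 [ 0.1  -0.06 -2.55] [-4.200e+00 -2.000e-02  7.292e+01] tilt 0.0502 28.62 [ 0.01  0.29 -0.05]
0.03 [ 0.11  0.35 -2.95] [-3.350e+00 -3.000e-02  7.103e+01] tilt 0.0302 28.92 [-0.07  0.19 -0.01]
0.01 [-0.86 -0.01 -2.58] [-2.540e+00 -4.000e-02  6.912e+01] tilt 0.0102 29.22 [ 0.01  0.16 -0.03]
0 [-1.69  0.28 -0.39] [-2.14  0.11 68.41] tilt 0.0002 29.52 [0.07 0.31 0.01]
```

Run:
```python
from low import *
z=.0298
for _ in range(4):
    z-=.0004; go(-.0982,z,0,.02); f=rep(0)
    if f[2]>2: break
bot.gripper_to(.02); bot.pause(.2); bot.gripper_to(.05); rep(0)
p=status.observe()["tcp_pos"]; bot.servo_line([p[0],p[1],.12],speed=.06); bot.servo_line([p[0],p[1],.30],speed=.2)
bot.move_pose([.42,-.25,.36],bq(0,0,1)); print(status.observe()["time"])
a=cams.read_camera("top"); b=cams.read_camera("side")
cv2.imwrite("pics/top1.png",a[...,::-1]);cv2.imwrite("pics/side1.png",b[...,::-1])
cv2.imwrite("pics/e.png",np.hstack([cv2.resize(a[140:230,140:230],(400,400),interpolation=2),cv2.resize(b[185:275,165:255],(400,400),interpolation=2)])[...,::-1])
```

```text
0 [-4.28 -0.27  5.91] [-2.12  0.11 68.4 ] tilt 0.0005 29.82 [-0.05  0.9  -0.03]
0 [0.53 0.3  0.01] [-2.210e+00 -1.000e-02  6.778e+01] tilt 0.0 30.73 [-0.01 -0.01 -0.06]
34.425
```

View pics/e.png

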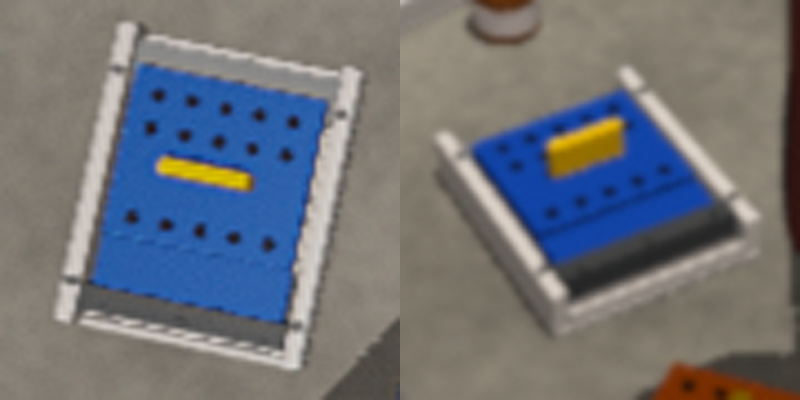

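The board looks seated: its far edge is on the bearer at (137,63)-(328,98) and the tongue is under the lip. I'll do a quick pose fit, check the bystanders by image difference, and hand in.

Run:
```python
from h import *
px=np.array([(137,63),(328,98),(160,157),(253,174),(251,190),(157,173)])*90/400+140-.5
bo=np.array([(70,70,46),(70,-70,46),(6,32,78),(6,-32,78),(-6,-32,78),(-6,32,78)])/1e3
W=plane("top",px,bo[:,2]); r=least_squares(lambda v:(to2(v,W)-bo[:,:2]).ravel(),T)
print("board in tray mm",1e3*to2(T,np.r_[r.x[:2],0][None]),"dyaw",r.x[2]-T[2],np.round(1e3*r.fun,1))
d=cv2.absdiff(cv2.imread("pics/top0.png"),cv2.imread("pics/top1.png")).max(2)
for n,(u,v) in dict(flaskL=(140,224),flaskS=(579,211),wash=(394,160),tape=(360,345),beaker=(549,299),plain=(153,317),jar=(327,158)).items():
    u,v=int(u/1.5),int(v/1.5); print(n,(d[v-18:v+18,u-18:u+18]>50).mean().round(3))
bot.hand_in(); s=status.observe(); print(s["time"],s["width"])
```

```text
board in tray mm [[-2.78615734 -1.67485421]] dyaw 0.01830248300551157 [ 1.   0.7  0.4 -0.1 -0.6  1.2 -0.8 -1.2  0.  -1.9 -0.   1.2]
flaskL 0.0
flaskS 0.0
wash 0.0
tape 0.018
beaker 0.795
plain 0.0
jar 0.0
the job is handed in; nothing more can be done
the job is handed in; nothing more can be done
```

I fitted the blue board into the tray, let go of it and handed the job in. The simulator gives no verdict, and I never got a clear view of the beaker afterwards.

**What I did:** I gripped the rib and tilted the board to about 13°. I lowered the tongue until it touched the groove floor, then slid it under the lip at about 11° until it met the back wall. The wall was hard contact at about tray x -103 mm, so the rail sits about 2 mm to -x of nominal, which agrees with the picture. I drew the board back to a flat tip position of about x -98 mm and lowered it, pivoting on the tip. No force I read while pushing or lowering passed about 15 N. I let go at about 31 s, with the clock at about 34 s at the last check.

**Last checks:**
- **Seating:** before release the tool was level (under 0.001 rad). Its height matched the seated board to within about 0.1 mm.
- **Position:** the final picture puts the board at tray x -2.8 mm, y -1.7 mm, with a yaw error of 0.018 rad. All are inside the limits.
- **Bystanders:** six of the seven show no significant change from the first picture. The beaker check failed, with 80% of the pixels around it changed. The parked arm or its shadow probably covered it, but I didn't look. The arm passed over that area well above the beaker's height.
- **Grip:** the first contact with the wall was ambiguous because of a downward force, so I repeated it at 11°. The floor then read about 1.5 mm lower, which suggests the board slipped slightly in the grip. This did not affect the final seating.

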